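Fit a filter head to the vacuum rail's push-in fitting

TASK

Take the steel filter head (the wide disc on a stem) from the rack and fit it to the open push-in fitting on the vacuum filtration rail: push its stem straight down until it is fully home and locked, firmly but with no more than about 25 N. Then, still holding it, pull it straight up with a firm tug of about 15 N to check that the lock holds, and let go, leaving it locked in the fitting and everything else where it was.

Things in the scene. Friction and masses are not known exactly. Their poses are not given: they have to be found in the camera images.
- head: Loose steel filter head, 0.2-0.35 kg, stem down in one of the rack's holes, disc up. Origin: centre of the stem's lower tip; z up. Stem 16 mm dia, z 0-45 mm; tip chamfered from 10 mm dia over 6 mm; groove 2.5 mm deep at z 12-17. Cone z 45-55 (dia 26 to 56). Disc 56 mm dia, z 55-75, grey porous plate on top. Grasp the disc from above at any yaw, e.g. TCP at z 68 (tips clear the rack).
- fitting: The one open push-in fitting, fixed upright on the rail (left, middle or right place): steel barrel 30 mm dia, 47 mm high, brass hexagon foot. Origin: centre of its foot on the rail's top; z up along the bore (18 mm dia). Locked, the stem's tip is at z 6 to 12 mm: the depth differs from fitting to fitting, is hidden and found by feel. Over 45 N on it in all (push plus side load) damages it.
- mouth (a point): Centre of the fitting's open mouth, ringed by a black collar, 47 mm above the fitting's origin. A sprung rubber seal (seal_c0), unseen, ends the bore: the tip meets it 1.5 mm above the locked depth; it gives at 5 N per mm for 3 mm, then stops hard; over 30 N crushes it. With the jaws' rub the lock snaps in at 10-17 N of push; 18-20 N and no longer giving is home. Short of that the stem pulls out.
- collet: Ring with four sprung steel jaws inside the fitting, unseen. Origin on the bore's axis at fitting z 18 mm; the jaws, 3 mm thick, stand 0-6 mm above it (hidden). The stem's chamfer spreads them against 8-20 N (tip 15 to 8 mm above the locked depth), then they rub with 3-10 N, then snap into the groove with hardly a feelable click. Locked, they hold any pull of this job.
- manifold: Vacuum filtration rail, fixed: square steel tube 38 mm wide, 370 mm long along its y, between end plates 90 mm deep, 66 mm high. Origin: centre of its foot; rail top at 62 mm. Three places 125 mm apart, in any order: the open fitting; one blanked with a round plug (top 133 mm above the bench); a steel funnel (funnel_place).
- funnel_place: Fitting with a complete steel filter funnel on the rail, fixed: bowl 96 mm dia, its top 228 mm above the bench, red spring clamp with a lever to its -x side. Origin: centre of the fitting's foot on the rail's top. Carry the head above it or well round it.
- rack: White plastic rack, fixed: 190 mm long (its x), 90 mm wide, top 62 mm above the bench, two 22 mm holes at x -45 and +45 mm. Origin: centre of its foot. It holds the head and the plug, either way round.
- plug: Bystander in the rack's other hole: loose steel blanking plug, the same stem with a small round knob (28 mm dia, top 20 mm above the rack). Origin: centre of the stem's lower tip.
- bottle: Bystander: loose reagent bottle, 68 mm dia, 150 mm high. Origin: centre of its underside.
- dish_a: Bystander: loose closed petri dish, 92 mm dia, 15 mm high. Origin: centre of its underside.
- dish_b: Bystander: a second petri dish like dish_a.

How it is judged:
By the outcome, as a careful person would: the job done as asked, in the order asked, and still so for the second after the job is handed in, with the robot touching nothing.
It also fails if it takes over 61 s, if anything falls off the work surface, if the arm or the gripper's body presses on something with over 40 N, if the wrist force passes 120 N, or if a joint passes its speed limit or range.

ROBOT

A 6-joint arm with a two-finger parallel gripper is mounted at the origin on the work surface. World frame = base frame: x ahead of the robot, y to its left, z up, the work surface at z = 0. Lengths are in m, angles in rad, forces in N, time in s.
With the tool pointing down it reaches from about 0.25 to 0.775 m from the base axis. Payload 4 kg.
Tool frame: the origin (TCP) lies between the finger pads, 19 mm behind the fingertips; this is the grasp point; z points along the fingers, y is the line along which they close (so a half turn about z gives the same grasp; the last joint's range is limited). The gripper opens to 94 mm and grips with 3 to 60 N. Pads are 16 mm wide; open, the fingers measure 119 mm over their backs; the gripper's body (75 mm by 177 mm) begins 78 mm behind the grasp point.
Start: joints at [-1.307, 0.087, 1.371, -0, 1.684, -0.103], TCP at [0.197, -0.513, 0.224] pointing down, gripper open.
Joint ranges: [-3.1, 3.1], [-0.76, 2.03], [0.27, 2.55], [-1.08, 4.22], [0.17, 2.65], [-2.57, 2.57]. Speed limits (rad/s): [2.79, 2.79, 3.14, 3.14, 3.14, 3.14].

INTERFACE

Orientations are given as [roll, pitch, yaw] about the fixed x, y, z axes, in that order (R = Rz(yaw) Ry(pitch) Rx(roll)).
In Python, from bench import * gives the robot as it stands. The module is installed in compiled form; this text tells all that it offers.
- The arm moves only by the tool servo_tool, never from a script. Its argument "targets" is a list of rows, each a list of 4 numbers: the shift along the tool's x, y, z in cm, then the turn about the tool's z in degrees. A call has 1 to 8 rows; each row is the pose to reach, as a shift and turn from the pose commanded when the call began, along the tool's axes at that moment; what a row does not reach only later rows make up. A row lasts 1/8 s, in which the tool goes at most 62.5 mm and 10.7 degrees, less where a joint would pass 70% of its speed; a pose out of reach is approached as far as the arm can. A call with a gripper value outside its range is refused whole. "claw" is the closure in counts, from 0 (fully open) to 255 (shut), set as the call begins (left out, the last holds). The fingers move at their own pace and stop on an object; the grip force is fixed at half the most. Time passes only in rows, so rows that repeat a pose let the fingers close. It gives the time, the measured TCP pose, the force, the opening and the grip force at its end, in the units of the state.
- get_obs(): the state, without advancing time (a new reading comes with each control period).
- snapshot(name): name is "scene" or "top" or "wrist"; returns the picture (400x640x3 uint8, blue, green, red); there is no depth.
- camera_model(name): a dict with "camera_matrix" (3x3 intrinsics, pixels), "camera_from_world" (4x4, takes a point from world to camera coordinates). Camera axes: x right, y up, looking along -z (the intrinsics and any distortion apply to the point x, -y, -z); pixel columns grow to the right and rows downward; lengths in m; the calibration is good to about 2 mm. A picture is of the moment at which its call begins: read the wrist's pose just before it. camera_model takes no time and is no camera call; for the wrist camera it gives the pose at the moment of the call.
- close_job(): hands the job in; it is judged then, once.
The state is a dict: "time": time; "joint_positions": joint angles; "qvel": joint speeds; "joint_torque": joint torques, N m; "tool_pos": TCP position; "ee_rot": TCP orientation; "wrist_force": force on the tool from outside, world axes, zero at the start; "wrist_torque": the same for the moment, N m; "width": finger opening in m; "finger_force": force on a finger pad.
Only numpy, scipy, OpenCV 4.12 (cv2) and the standard library are available. Lean on these libraries where they do the work, as an engineer would, in place of code of your own. Each camera call takes 0.05 s, during which the arm holds its last target. There are 200 camera calls.

## Working session

There is one attempt and no reset: what is moved stays moved. The work goes in short steps, Python scripts to look and compute and a tool call to move; the robot and the scene stay as the last step left them, time stands still between calls to the robot, and variables do not carry over. Pictures are saved under pics/ and viewed, at most 10 in all, crops included, and the job is handed in when it is done.

Besides the shell and the picture viewer there is one more tool, called after "Call:" as name(argument=value, ...) on one line, values as JSON. servo_tool: Moves the arm, as the interface text tells. Its arguments: {"type":"object","properties":{"targets":{"type":"array"},"claw":{"type":"number"}},"required":["targets"]}

```bash
mkdir -p pics; cat > h.py <<'E'
from bench import *
import numpy as np, cv2
def ray(cm,u,v):
    K=np.array(cm["camera_matrix"]);T=np.array(cm["camera_from_world"])
    d=np.linalg.inv(K)@[u,v,1]; d=np.array([d[0],-d[1],-d[2]])
    R=T[:3,:3]; return -R.T@T[:3,3], R.T@d
def onz(cm,u,v,z):
    o,d=ray(cm,u,v); return o+d*(z-o[2])/d[2]
def pix(cm,p):
    K=np.array(cm["camera_matrix"]);T=np.array(cm["camera_from_world"])
    c=T[:3,:3]@p+T[:3,3]; q=K@[c[0],-c[1],-c[2]]; return q[:2]/q[2]
E
python3 - <<'E'
from h import *
for n in("scene","top"):
    cv2.imwrite(f"pics/{n}0.png",snapshot(n)); m=camera_model(n); print(n,m.keys(),np.round(m["camera_matrix"],1).tolist(),np.round(m["camera_from_world"],3).tolist())
print(get_obs())
E
```

```text
scene dict_keys(['camera_matrix', 'camera_from_world']) [[449.4, 0.0, 314.8], [0.0, 449.4, 201.1], [0.0, 0.0, 1.0]] [[-0.547, 0.837, 0.009, 0.343], [-0.502, -0.337, 0.797, 0.19], [0.67, 0.431, 0.604, -1.518], [0.0, 0.0, 0.0, 1.0]]
top dict_keys(['camera_matrix', 'camera_from_world']) [[364.9, 0.0, 315.3], [0.0, 364.9, 200.8], [0.0, 0.0, 1.0]] [[-0.001, -1.0, -0.003, -0.038], [0.984, -0.001, 0.18, -0.552], [-0.18, -0.003, 0.984, -1.052], [0.0, 0.0, 0.0, 1.0]]
{'time': 0.1, 'joint_positions': array([-1.30712483e+00,  8.78692528e-02,  1.37203578e+00, -2.12966895e-05,
        1.68359924e+00, -1.03097244e-01]), 'qvel': array([-0.00018016, -0.00025   , -0.00213418, -0.00093558,  0.00019525,
        0.00150959]), 'joint_torque': array([ 3.12455719e-03, -3.41252589e+01, -3.03300869e+01,  7.21093384e-02,
        3.04770016e-02, -1.11307274e-04]), 'tool_pos': array([ 0.19710678, -0.51300041,  0.22326182]), 'ee_rot': array([-3.13968900e+00, -1.75680810e-04,  3.66766197e-01]), 'wrist_force': array([ 0.19845652,  0.18357821, -1.46546049]), 'wrist_torque': array([-0.00614911, -0.03796252, -0.03718793]), 'finger_force': 0.0, 'width': 0.09398283299678019}
```

View pics/scene0.png

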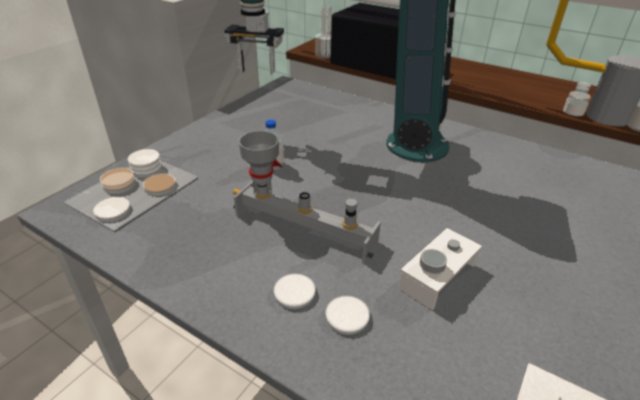

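View pics/top0.png

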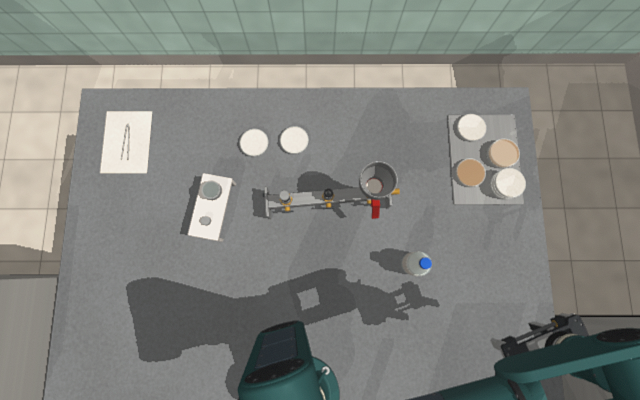

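The top view shows the rack at about (212,207) with the head's disc at (210,190). The rail carries the blanking plug at (286,196), the open black-collared fitting in the middle at (328,194), and the funnel at (378,180). The bottle is at (418,263).

```bash
python3 - <<'E'
from h import *
m=camera_model("top");s=camera_model("scene")
for n,u,v,z in(("head",210,190,.092),("knob",205,221,.082),("mouth",328,193,.109),("plug",286,196,.133),("funnel",379,180,.228)):
    p=onz(m,u,v,z);print(n,p.round(3),pix(s,p).round())
w=camera_model("wrist");T=np.array(w["camera_from_world"]);c=-T[:3,:3].T@T[:3,3];o=get_obs()
from scipy.spatial.transform import Rotation as R
Rt=R.from_euler("xyz",o["ee_rot"])
print("cam in tool",Rt.inv().apply(c-o["tool_pos"]).round(3),"view dir tool",Rt.inv().apply(-T[2,:3]).round(3),np.round(w["camera_matrix"],0).tolist())
d=np.array([*onz(m,210,190,.092)[:2],.3])-o["tool_pos"];print("shift tool cm",(Rt.inv().apply(d)*100).round(1))
# rack edges direction
p,q=onz(m,205,174,.062),onz(m,190,237,.062);print(p,q,np.degrees(np.arctan2(*(p-q)[[1,0]])))
E
```

```text
head [0.577 0.269 0.092] [433. 256.]
knob [0.487 0.282 0.082] [453. 238.]
mouth [ 0.564 -0.075  0.109] [304. 194.]
plug [0.551 0.043 0.133] [349. 199.]
funnel [ 0.573 -0.201  0.228] [258. 138.]
cam in tool [ 0.077  0.    -0.16 ] view dir tool [-0.265 -0.     0.964] [[322.0, 0.0, 323.0], [0.0, 322.0, 202.0], [0.0, 0.0, 1.0]]
shift tool cm [ 63.5 -59.4  -7.5]
[0.63308484 0.29581373 0.062     ] [0.44250602 0.32971042 0.062     ] -10.085263913228479
```

Call:
servo_tool(targets=[[3,-2.8,-2,-9],[7,-6.6,-4,-18],[11.2,-10.5,-4,-27],[15.4,-14.4,-4,-36],[19.6,-18.4,-4,-45],[23.8,-22.3,-4,-54],[28,-26.2,-4,-63],[32.2,-30.1,-4,-72]])

```text
time: 1.1
tool_pos: [0.3901, -0.1151, 0.2639]
ee_rot: [-3.142, 0.0, 1.628]
wrist_force: [0.6, -0.1, 0.1]
width: 0.0939
finger_force: 0.0
```

```bash
cat >> h.py <<'E'
from scipy.spatial.transform import Rotation as R
def shift(p):
    o=get_obs();Rt=R.from_euler("xyz",o["ee_rot"]);return (Rt.inv().apply(np.array(p)-o["tool_pos"])*100).round(2)
E
python3 - <<'E'
from h import *
o=get_obs();print(o["time"],o["tool_pos"],np.degrees(o["ee_rot"]),shift([.577,.269,.26]))
E
```

```text
1.1 [ 0.39014715 -0.11513846  0.26394305] [-1.79999894e+02  6.96232161e-03  9.32983104e+01] [37.28 20.86  0.39]
```

Call:
servo_tool(targets=[[5,2.8,0,0],[10,5.6,0,0],[15.2,8.5,0,0],[20.4,11.4,0,0],[25.6,14.3,0,0],[30.8,17.2,0,0],[35,19.5,0,0],[37,20.7,0,0]])

```text
time: 2.1
tool_pos: [0.5773, 0.2658, 0.2624]
ee_rot: [-3.139, 0.001, 1.626]
wrist_force: [0.0, 0.2, 1.1]
width: 0.0939
finger_force: 0.0
```

Call:
servo_tool(targets=[[0,0,0,0],[0,0,0,0]])

```text
time: 2.35
tool_pos: [0.5768, 0.2627, 0.2639]
ee_rot: [-3.141, 0.001, 1.623]
wrist_force: [0.3, -1.2, -0.0]
width: 0.0942
finger_force: 0.0
```

```bash
python3 - <<'E'
from h import *
import pickle
o=get_obs();m=camera_model("wrist");im=snapshot("wrist");cv2.imwrite("pics/w1.png",im);pickle.dump((o,m),open("w1.pkl","wb"))
print(o["time"],o["tool_pos"],pix(m,np.array([.577,.269,.092])),pix(m,o["tool_pos"]*[1,1,0]+[0,0,.092]))
E
```

```text
2.35 [0.57679581 0.26266042 0.26389753] [323.45683535 182.91806996] [322.95208273 188.77775163]
```

View pics/w1.png

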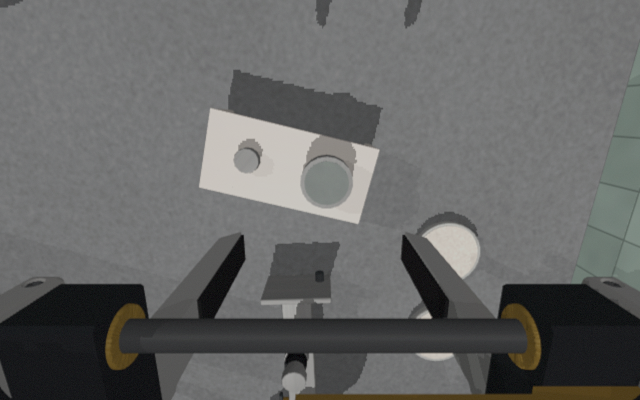

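The disc is at about (327,182), radius about 26 px, with the knob at (247,160). The rack is clear.

```bash
python3 - <<'E'
from h import *
import pickle
o,m=pickle.load(open("w1.pkl","rb"));g=cv2.medianBlur(cv2.imread("pics/w1.png",0),3)[140:225,285:370]
c=cv2.HoughCircles(cv2.resize(g,None,fx=4,fy=4,interpolation=cv2.INTER_CUBIC),cv2.HOUGH_GRADIENT,1,200,param1=80,param2=20,minRadius=90,maxRadius=120)
print(c);u,v,r=c[0,0]/4;u+=285;v+=140
p=onz(m,u,v,.092);print(u,v,r,p,shift([*p[:2],.085]))
p=onz(m,327,182,.092);print(p)
E
```

```text
[[[165.5 171.5 103.8]]]
326.375 182.875 25.95 [0.58006284 0.2692045  0.092     ] [ 0.68  0.36 17.93]
[0.58066781 0.27017541 0.092     ]
```

Call:
servo_tool(targets=[[0.7,0.37,2,0],[0.7,0.37,5,0],[0.7,0.37,8.5,0],[0.7,0.37,12,0],[0.7,0.37,15,0],[0.7,0.37,17,0],[0.7,0.37,17.7,0],[0.7,0.37,17.7,0]])

```text
time: 3.4
tool_pos: [0.5806, 0.2705, 0.0874]
ee_rot: [3.141, 0.0, 1.623]
wrist_force: [0.8, 0.9, 0.9]
width: 0.0942
finger_force: 0.0
```

Call:
servo_tool(targets=[[0,0,0,0]])

```text
time: 3.52
tool_pos: [0.5814, 0.2709, 0.089]
ee_rot: [3.139, -0.001, 1.623]
wrist_force: [0.2, -0.3, 0.5]
width: 0.094
finger_force: 0.0
```

Call:
servo_tool(targets=[[-0.1,0,0.3,0],[-0.1,0,0.3,0]])

```text
time: 3.78
tool_pos: [0.5806, 0.2695, 0.0846]
ee_rot: [3.141, -0.0, 1.623]
wrist_force: [-0.3, -0.7, -0.1]
width: 0.0939
finger_force: 0.0
```

Call:
servo_tool(targets=[[0,0,0,0],[0,0,0,0],[0,0,0,0],[0,0,0,0],[0,0,0,0],[0,0,0,0]], claw=255)

```text
time: 4.53
tool_pos: [0.5804, 0.2696, 0.0843]
ee_rot: [-3.141, 0.0, 1.623]
wrist_force: [-0.2, 0.4, -0.1]
width: 0.0556
finger_force: 30.0
```

Call:
servo_tool(targets=[[0,0,-2,0],[0,0,-6,0],[0,0,-10,0],[0,0,-14,0],[-4,0,-17,0],[-9,0,-20,0],[-14,0,-21.5,0],[-19,0,-21.5,0]])

```text
time: 5.52
tool_pos: [0.591, 0.0784, 0.3028]
ee_rot: [3.136, 0.0, 1.624]
wrist_force: [0.6, -0.3, -3.4]
width: 0.0556
finger_force: 30.0
```

```bash
python3 - <<'E'
from h import *
o=get_obs();print(o["tool_pos"],np.degrees(o["ee_rot"]),shift([.564,-.075,.3]))
E
```

```text
[0.59099556 0.07841904 0.30283869] [1.79678493e+02 1.47211148e-02 9.30331548e+01] [-15.18  -3.51   0.27]
```

Call:
servo_tool(targets=[[-4,-1,0,0],[-8,-2,0,0],[-11.5,-2.8,0,0],[-14,-3.3,0,0],[-15,-3.5,0.2,0],[-15,-3.5,0.2,0],[-15,-3.5,0.2,0]])

```text
time: 6.4
tool_pos: [0.5636, -0.0708, 0.2974]
ee_rot: [3.141, -0.001, 1.625]
wrist_force: [-0.2, -0.2, -2.7]
width: 0.0554
finger_force: 30.0
```

```bash
python3 - <<'E'
from h import *
import pickle
o=get_obs();m=camera_model("wrist");im=snapshot("wrist");cv2.imwrite("pics/w2.png",im);pickle.dump((o,m),open("w2.pkl","wb"))
print(o["time"],o["tool_pos"],o["wrist_force"],pix(m,np.array([.564,-.075,.109])))
cv2.imwrite("pics/w2c.png",cv2.resize(im[120:320,190:450],None,fx=3,fy=3,interpolation=cv2.INTER_CUBIC))
E
```

```text
6.4 [ 0.56356457 -0.07076177  0.29738468] [-0.17987419 -0.23685534 -2.66761791] [322.9559155 189.3869028]
```

View pics/w2c.png

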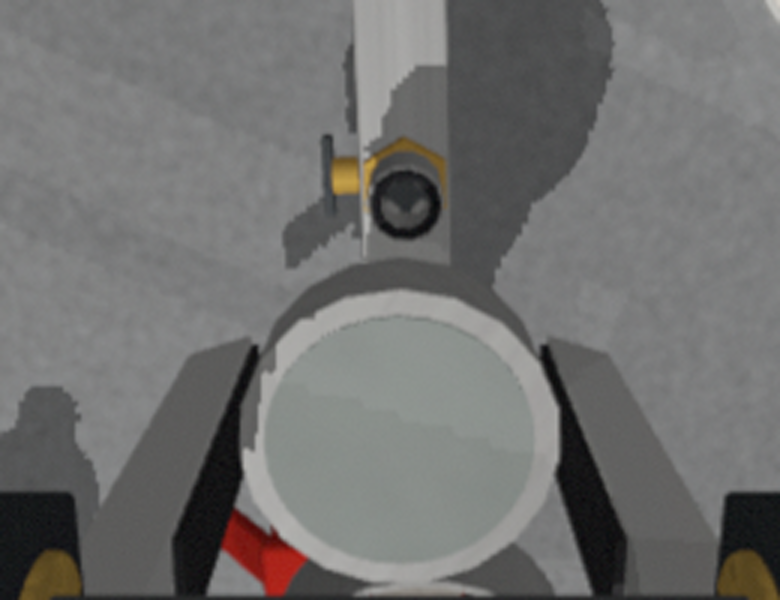

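The open mouth with its black ring is at crop (405,204), which is full image (325,188). The held disc is centred at crop (400,436), which is full image (323.3,265.3).

```bash
python3 - <<'E'
from h import *
import pickle
o,m=pickle.load(open("w2.pkl","rb"));g=cv2.imread("pics/w2.png",0)
s=g[170:205,305:345];k=(cv2.resize(s,None,fx=4,fy=4,interpolation=cv2.INTER_CUBIC)<45).astype(np.uint8)
c=max(cv2.findContours(k,0,2)[0],key=cv2.contourArea);e=cv2.fitEllipse(c);u=(e[0][0]-1.5)/4+305;v=(e[0][1]-1.5)/4+170
print(e,u,v)
mo=onz(m,u,v,.109);d=onz(m,323.3,265.3,o["tool_pos"][2]+.007)
Rt=R.from_euler("xyz",o["ee_rot"])
print(mo,"disc rel TCP tool mm",Rt.inv().apply(d-o["tool_pos"])*1000)
t=mo-(d-o["tool_pos"]);print("shift centre to mouth",shift([t[0],t[1],.19]),"TCP over mouth",shift([mo[0],mo[1],.19]))
E
```

```text
((80.89289093017578, 72.78572845458984), (88.89175415039062, 89.61540985107422), 128.58749389648438) 324.84822273254395 187.82143211364746
[ 0.56600012 -0.07311099  0.109     ] disc rel TCP tool mm [ 0.42326846  0.21699958 -6.99975721]
shift centre to mouth [-0.3   0.21 10.73] TCP over mouth [-0.25  0.23 10.73]
```

Call:
servo_tool(targets=[[-0.3,0.2,1,0],[-0.3,0.2,3,0],[-0.3,0.2,5.5,0],[-0.3,0.2,8,0],[-0.3,0.2,10,0],[-0.3,0.2,10.7,0],[-0.3,0.2,10.7,0],[-0.3,0.2,10.7,0]])

```text
time: 7.45
tool_pos: [0.5662, -0.0747, 0.1914]
ee_rot: [3.14, 0.001, 1.624]
wrist_force: [0.8, 0.1, -2.6]
width: 0.0555
finger_force: 30.0
```

```bash
python3 - <<'E'
from h import *
o=get_obs();print(o["tool_pos"],np.degrees(o["ee_rot"]),o["wrist_force"],shift([.566-.0002,-.0731-.0004,.178]))
E
```

```text
[ 0.56619283 -0.07472003  0.19144655] [1.79884796e+02 3.78160229e-02 9.30248096e+01] [ 0.82087061  0.05906767 -2.6466419 ] [ 0.12 -0.04  1.34]
```

Call:
servo_tool(targets=[[0.05,0,0.5,0],[0.05,0,1.0,0],[0.05,0,1.4,0],[0.05,0,1.6,0],[0.05,0,1.6,0]])

```text
time: 8.07
tool_pos: [0.5654, -0.0741, 0.174]
ee_rot: [-3.141, -0.0, 1.623]
wrist_force: [-0.2, -0.2, -2.9]
width: 0.0556
finger_force: 30.0
```

Call:
servo_tool(targets=[[0,0,0.2,0],[0,0,0.4,0],[0,0,0.4,0]])

```text
time: 8.45
tool_pos: [0.5654, -0.0741, 0.17]
ee_rot: [-3.141, -0.0, 1.623]
wrist_force: [0.1, 0.9, -2.2]
width: 0.0554
finger_force: 30.0
```

Call:
servo_tool(targets=[[0,0,0.2,0],[0,0,0.4,0],[0,0,0.6,0],[0,0,0.8,0],[0,0,0.8,0]])

```text
time: 9.07
tool_pos: [0.5657, -0.074, 0.1621]
ee_rot: [3.141, -0.0, 1.624]
wrist_force: [1.2, 1.1, -2.8]
width: 0.0558
finger_force: 30.0
```

Call:
servo_tool(targets=[[0,0,0.15,0],[0,0,0.3,0],[0,0,0.3,0]])

```text
time: 9.45
tool_pos: [0.5657, -0.0741, 0.1592]
ee_rot: [3.141, -0.0, 1.623]
wrist_force: [2.2, 0.2, -2.6]
width: 0.0553
finger_force: 30.0
```

```bash
python3 - <<'E'
from h import *
o=get_obs();print(o["tool_pos"],o["ee_rot"],o["wrist_force"],o["wrist_torque"])
E
```

```text
[ 0.56574695 -0.07405493  0.15923493] [ 3.14112545e+00 -1.21948103e-04  1.62349823e+00] [ 2.16090025  0.22986479 -2.6124983 ] [ 0.22456605 -0.39504382  0.0247437 ]
```

Call:
servo_tool(targets=[[0,0.05,0,0],[0,0.05,0.1,0],[0,0.05,0.2,0],[0,0.05,0.2,0]])

```text
time: 9.95
tool_pos: [0.5659, -0.0741, 0.157]
ee_rot: [-3.141, -0.0, 1.623]
wrist_force: [1.2, 1.1, -2.3]
width: 0.0556
finger_force: 30.0
```

Call:
servo_tool(targets=[[0,0,0.1,0],[0,0,0.2,0],[0,0,0.2,0]])

```text
time: 10.32
tool_pos: [0.566, -0.0741, 0.1551]
ee_rot: [-3.141, 0.0, 1.623]
wrist_force: [1.1, 1.1, -1.7]
width: 0.0551
finger_force: 30.0
```

Call:
servo_tool(targets=[[0.03,0.03,0.1,0],[0.03,0.03,0.2,0],[0.03,0.03,0.2,0]])

```text
time: 10.7
tool_pos: [0.5663, -0.0739, 0.1535]
ee_rot: [3.142, 0.0, 1.623]
wrist_force: [0.5, 0.7, -0.9]
width: 0.0554
finger_force: 30.0
```

Call:
servo_tool(targets=[[0,0,0.1,0],[0,0,0.2,0],[0,0,0.2,0]])

```text
time: 11.08
tool_pos: [0.5665, -0.0739, 0.1522]
ee_rot: [3.141, 0.0, 1.623]
wrist_force: [-2.5, 1.0, 5.0]
width: 0.0554
finger_force: 30.0
```

Call:
servo_tool(targets=[[0,-0.02,0.1,0],[0,-0.02,0.2,0],[0,-0.02,0.2,0]])

```text
time: 11.45
tool_pos: [0.5665, -0.0739, 0.1508]
ee_rot: [3.14, 0.001, 1.623]
wrist_force: [-2.5, 1.2, 6.9]
width: 0.0556
finger_force: 30.0
```

Call:
servo_tool(targets=[[0,0,0.1,0],[0,0,0.15,0],[0,0,0.15,0]])

```text
time: 11.82
tool_pos: [0.5665, -0.0739, 0.15]
ee_rot: [3.14, 0.001, 1.623]
wrist_force: [-3.8, 1.3, 9.9]
width: 0.0556
finger_force: 30.0
```

Call:
servo_tool(targets=[[0,-0.03,0.1,0],[0,-0.03,0.15,0],[0,-0.03,0.15,0]])

```text
time: 12.2
tool_pos: [0.5663, -0.0739, 0.1461]
ee_rot: [3.141, 0.0, 1.623]
wrist_force: [-0.2, 0.9, 1.7]
width: 0.0558
finger_force: 30.0
```

Call:
servo_tool(targets=[[0,0,0.1,0],[0,0,0.15,0],[0,0,0.15,0]])

```text
time: 12.58
tool_pos: [0.5661, -0.0739, 0.1445]
ee_rot: [3.141, 0.0, 1.623]
wrist_force: [0.9, -0.2, 1.3]
width: 0.0554
finger_force: 30.0
```

Call:
servo_tool(targets=[[0,0,0.1,0],[0,0,0.2,0],[0,0,0.2,0]])

```text
time: 12.95
tool_pos: [0.5659, -0.0739, 0.1426]
ee_rot: [3.142, 0.0, 1.623]
wrist_force: [1.4, -0.1, 0.3]
width: 0.0553
finger_force: 30.0
```

Call:
servo_tool(targets=[[0,0,0.1,0],[0,0,0.15,0],[0,0,0.15,0]])

```text
time: 13.32
tool_pos: [0.5659, -0.0739, 0.1417]
ee_rot: [3.141, 0.0, 1.623]
wrist_force: [-1.2, 0.5, 4.5]
width: 0.0556
finger_force: 30.0
```

Call:
servo_tool(targets=[[0,0,0.1,0],[0,0,0.1,0]])

```text
time: 13.58
tool_pos: [0.5659, -0.0739, 0.1406]
ee_rot: [3.141, 0.0, 1.623]
wrist_force: [-0.3, 0.6, 5.7]
width: 0.0553
finger_force: 30.0
```

Call:
servo_tool(targets=[[0,0,0.1,0],[0,0,0.1,0]])

```text
time: 13.82
tool_pos: [0.5659, -0.0739, 0.1402]
ee_rot: [3.141, 0.0, 1.623]
wrist_force: [-1.7, 1.6, 7.2]
width: 0.0555
finger_force: 30.0
```

Call:
servo_tool(targets=[[0,0,0.1,0],[0,0,0.1,0]])

```text
time: 14.08
tool_pos: [0.5659, -0.074, 0.1397]
ee_rot: [3.141, 0.001, 1.623]
wrist_force: [-1.6, 1.5, 9.3]
width: 0.0556
finger_force: 30.0
```

Call:
servo_tool(targets=[[0,0,0.1,0],[0,0,0.1,0]])

```text
time: 14.32
tool_pos: [0.566, -0.074, 0.1393]
ee_rot: [3.14, 0.001, 1.623]
wrist_force: [-3.0, 0.4, 10.5]
width: 0.0557
finger_force: 30.0
```

Call:
servo_tool(targets=[[0,0,0.1,0],[0,0,0.1,0]])

```text
time: 14.58
tool_pos: [0.566, -0.074, 0.139]
ee_rot: [3.14, 0.001, 1.623]
wrist_force: [-4.1, 1.9, 12.3]
width: 0.0553
finger_force: 30.0
```

Call:
servo_tool(targets=[[0,0,0.1,0],[0,0,0.1,0]])

```text
time: 14.82
tool_pos: [0.566, -0.074, 0.1389]
ee_rot: [3.14, 0.001, 1.623]
wrist_force: [-5.0, 0.5, 14.6]
width: 0.0558
finger_force: 30.0
```

Call:
servo_tool(targets=[[0,0,0.1,0],[0,0,0.1,0],[0,0,0.1,0]])

```text
time: 15.2
tool_pos: [0.566, -0.0741, 0.1387]
ee_rot: [3.139, 0.001, 1.623]
wrist_force: [-4.5, 1.6, 18.2]
width: 0.0555
finger_force: 30.0
```

Call:
servo_tool(targets=[[0,0,-0.2,0],[0,0,-0.4,0],[0,0,-0.6,0],[0,0,-0.6,0],[0,0,-0.6,0]])

```text
time: 15.82
tool_pos: [0.5659, -0.0739, 0.1406]
ee_rot: [3.141, 0.0, 1.623]
wrist_force: [-0.3, 0.6, 6.6]
width: 0.0556
finger_force: 30.0
```

Call:
servo_tool(targets=[[0,0,-0.1,0],[0,0,-0.2,0],[0,0,-0.2,0]])

```text
time: 16.2
tool_pos: [0.5659, -0.0738, 0.1408]
ee_rot: [-3.141, -0.0, 1.623]
wrist_force: [3.0, 0.7, -3.9]
width: 0.0556
finger_force: 30.0
```

Call:
servo_tool(targets=[[0,0,-0.1,0],[0,0,-0.2,0],[0,0,-0.2,0],[0,0,-0.2,0]])

```text
time: 16.7
tool_pos: [0.5658, -0.0737, 0.141]
ee_rot: [-3.14, -0.001, 1.623]
wrist_force: [6.2, 0.1, -12.7]
width: 0.0553
finger_force: 30.0
```

Call:
servo_tool(targets=[[0,0,-0.1,0],[0,0,-0.2,0],[0,0,-0.2,0]])

```text
time: 17.08
tool_pos: [0.5658, -0.0736, 0.1411]
ee_rot: [-3.139, -0.001, 1.623]
wrist_force: [9.1, -0.4, -19.0]
width: 0.0553
finger_force: 30.0
```

Call:
servo_tool(targets=[[0,0,0,0],[0,0,0,0],[0,0,0,0]])

```text
time: 17.45
tool_pos: [0.5658, -0.0736, 0.1411]
ee_rot: [-3.139, -0.001, 1.623]
wrist_force: [8.6, -1.5, -18.8]
width: 0.0553
finger_force: 30.0
```

Call:
servo_tool(targets=[[0,0,0.2,0],[0,0,0.4,0],[0,0,0.4,0]])

```text
time: 17.82
tool_pos: [0.5658, -0.0738, 0.1409]
ee_rot: [-3.141, -0.0, 1.623]
wrist_force: [5.4, -0.5, -9.4]
width: 0.0554
finger_force: 30.0
```

Call:
servo_tool(targets=[[0,0.1,0.15,0],[0,0.1,0.15,0]])

```text
time: 18.08
tool_pos: [0.566, -0.0738, 0.1408]
ee_rot: [-3.14, -0.0, 1.623]
wrist_force: [0.3, -0.8, -4.0]
width: 0.0555
finger_force: 30.0
```

Call:
servo_tool(targets=[[0,0,0,0],[0,0,0,0],[0,0,0,0],[0,0,0,0],[0,0,0,0]], claw=30)

```text
time: 18.7
tool_pos: [0.5668, -0.0738, 0.1409]
ee_rot: [3.142, 0.0, 1.623]
wrist_force: [-0.6, -0.2, 0.1]
width: 0.083
finger_force: 0.0
```

Call:
servo_tool(targets=[[0,0,-1,0],[0,0,-3,0],[0,0,-6,0],[0,0,-10,0],[0,0,-14,0],[0,0,-16,0],[0,0,-16,0],[0,0,-16,0]])

```text
time: 19.7
tool_pos: [0.5665, -0.0737, 0.2998]
ee_rot: [-3.14, -0.0, 1.623]
wrist_force: [-0.1, 0.4, -0.0]
width: 0.0829
finger_force: 0.0
```

```bash
python3 - <<'E'
from h import *
o=get_obs();m=camera_model("wrist");a=snapshot("wrist");b=snapshot("scene");c=snapshot("top")
print(o["time"],o["tool_pos"],o["wrist_force"],[pix(m,np.array([.566,-.074,z])).round(1) for z in(.143,.1485)])
A=cv2.resize(a[110:310,190:450],(520,400));B=cv2.resize(b[130:330,220:500],(560,400))[:, :280]
cv2.imwrite("pics/end.png",np.hstack([A,B]))
E
```

```text
19.7 [ 0.56654645 -0.07374485  0.29975983] [-0.05732228  0.40186643 -0.02678103] [array([322.5, 192.6]), array([322.5, 193.9])]
```

View pics/end.png

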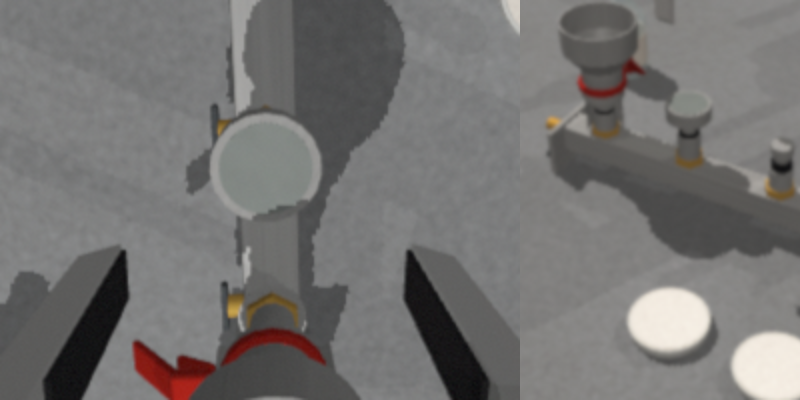

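The head sits upright in the middle fitting, with its disc at crop (266,167). The gripper is clear of everything.

```bash
python3 -c "
from bench import *
print(close_job())"
```

```text
the job is handed in; nothing more can be done
None
```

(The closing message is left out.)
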